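# Index the bottle carrier by one turn of the hand wheel

### The arm

A 6-joint arm with a two-finger parallel gripper is mounted at the origin on the work surface. World frame = base frame: x ahead of the robot, y to its left, z up, the work surface at z = 0. Lengths are in m, angles in rad, forces in N, time in s.
With the tool pointing down it reaches from about 0.325 to 0.775 m from the base axis. Payload 5.5 kg.
Tool frame: the origin (TCP) lies on the centre line of the jaws, within the pads' length; the fingertips stand 8 mm ahead of it and the grasp point (between the pads) lies 11 mm behind it; x points along the fingers, z is the direction in which the jaws open and shut, and the axes are right-handed (so a half turn about x gives the same grasp; the last joint's range is limited). The gripper opens to 88 mm and grips with 3 to 60 N. Pads are 20 mm wide; open, the fingers measure 115 mm over their backs; the gripper's body (75 mm by 178 mm) begins 61 mm behind the grasp point.
Start: joints at [-1.183, 0.091, 1.231, -0, 1.82, -0.057], TCP at [0.258, -0.542, 0.231] pointing down, gripper open.
Joint ranges: [-2.87, 2.87], [-0.86, 2.18], [0.17, 2.46], [-1.51, 4.65], [0.06, 2.69], [-2.65, 2.65]. Speed limits (rad/s): [2.57, 2.57, 3.01, 3.14, 3.14, 3.14].

### API

Orientations are given as a rotation vector (axis times angle).
In Python, from plant import ctrl gives the robot as it stands. The module is installed in compiled form; this text tells all that it offers.
- The arm moves only by the tool servo_tool, never from a script. Its argument "deltas" is a list of rows, each a list of 7 numbers: the turn, a rotation vector about the tool's x, y, z in degrees, then the shift along the tool's x, y, z in mm, then the closure, from 0 (fully open) to 1 (shut). In form: [[rx, ry, rz, tx, ty, tz, jaw], ...]. A call has 1 to 10 rows; each row shifts and turns the commanded pose from where the row before left it, along the tool's axes as they then stand; what a row does not reach is not made up. A row lasts 1/10 s, in which the tool goes at most 50 mm and 8.59 degrees, less where a joint would pass 70% of its speed; a pose out of reach is approached as far as the arm can. A call with a gripper value outside its range is refused whole. The fingers move at their own pace and stop on an object; the grip force is fixed at half the most. Time passes only in rows, so rows that do not move let the fingers close. It gives the time, the measured TCP pose, the force and the opening at its end, in the units of the state.
- ctrl.get_state(): the state, without advancing time (a new reading comes with each control period).
- ctrl.snapshot(name): name is "scene" or "side" or "wrist"; returns the picture (480x640x3 uint8, blue, green, red); there is no depth.
- ctrl.camera_params(name): a dict with "fx", "fy", "cx", "cy" (pixels), "k1" (the pictures are not rectified: a ray, as slopes to the right and down, at radius r is drawn at 1 + k1 r^2 times it, then the intrinsics apply), "R" (3x3) and "t" (3): a world point X has camera coordinates R X + t. Camera axes: x right, y down, z forward; pixel columns grow to the right and rows downward; lengths in m; the calibration is good to about 2 mm. A picture is of the moment at which its call begins: read the wrist's pose just before it. camera_params takes no time and is no camera call; for the wrist camera it gives the pose at the moment of the call.
- ctrl.hand_in(): hands the job in, once; it reports no verdict.
The state is a dict: "time": time; "joint_pos": joint angles; "joint_velocities": joint speeds; "effort": joint torques, N m; "tool_pos": TCP position; "orientation": TCP orientation; "wrist_force": force on the tool from outside, world axes, zero at the start; "ft_torque": the same for the moment, N m; "finger_gap": opening from 0.0 (shut) to 1.0 (fully open).
Only numpy, scipy, OpenCV 4.12 (cv2) and the standard library are available. Lean on these libraries where they do the work, as an engineer would, in place of code of your own. Each camera call takes 0.05 s, during which the arm holds its last target.

### The job

Bring the next bottle under the dosing nozzle: with closed fingers or a fingertip, push the level hand wheel round by its upright handle, clockwise seen from above, through exactly one full turn, so that the handle stands again where it started. Push gently, do not grip the handle; do not touch the bottle carrier, leave its bottles standing in their pockets, and leave the other things around where they are. Finish clear of the wheel.

Things in the scene. Friction and masses are not known exactly. Their poses are not given: they have to be found in the camera images.
- wheel (a joint): the hand wheel's angle in rad: 0 at the start, grows as the wheel is turned clockwise seen from above, 6.283 after one full turn. The wheel lies level on an upright spindle; friction holds it wherever it is left (about 2 to 4 N at the handle moves it, no spring, no stops within reach). It drives the carrier through a screw: 50 mm away from the wheel per clockwise turn.
- handle: the wheel's handle: an upright, round black plastic grip, 20 mm in diameter and 58 mm tall, free to spin about its own pin, set on the rim at the end of one spoke, 70 mm from the wheel's axis. Origin: centre of its foot, 2 to 3 mm below the top of the rim; z up. It starts at any angle round the wheel.
- handle_mid (a point): the middle of the handle, 29 mm above its foot and 29 mm below its top
- wheel_axis (a point): point on the wheel's axis at the height of the top of the rim (about 133 mm above the deck). The bright steel wheel measures 154 mm over the rim, has three thin spokes and a rim 14 mm thick; only the handle stands above this height over the wheel (56 mm above it).
- nozzle_tip (a point): tip of the fixed dosing nozzle, 136 mm above the deck, 240 mm along the stage from the wheel's axis; its bracket reaches 180 mm above the deck, on the side away from the robot
- carrier: white carrier, 100 x 160 mm, top 75 mm above the deck, that slides on two rods along the stage, driven by the wheel; origin under its centre at deck height, y along the stage away from the wheel. Three pockets 50 mm apart, each holding a bottle. At the start its centre is 190 mm from the wheel's axis and pocket 0 stands under the nozzle.
- pocket0 (a point): floor centre (55 mm above the deck) of the pocket farthest from the wheel
- pocket1 (a point): floor centre of the middle pocket, which must come under the nozzle
- pocket2 (a point): floor centre of the pocket nearest the wheel
- reagent_mid (a point): centre of a loose capped reagent bottle, 60 mm in diameter, 115 mm tall, standing on the deck; leave it alone
- tipbox_mid (a point): centre of a loose grey plastic box with a white lid, 120 x 80 x 67 mm, on the deck; leave it alone
- jar_mid (a point): centre of a loose amber jar, 56 mm in diameter, 60 mm tall, on the deck; leave it alone
- vial0_mid (a point): centre (half-way up) of the capped glass bottle in pocket 0, 33 mm in diameter, 68 mm tall, top 123 mm above the deck; it rides along and is not touched
- vial1_mid (a point): centre (half-way up) of the capped glass bottle in pocket 1, 33 mm in diameter, 68 mm tall, top 123 mm above the deck; it rides along and is not touched
- vial2_mid (a point): centre (half-way up) of the capped glass bottle in pocket 2, 33 mm in diameter, 68 mm tall, top 123 mm above the deck; it rides along and is not touched
Mind the look-alikes: they are no part of the job. Leave any blue or purple look-alike of the part that bears vial2_mid alone.

How it is judged:
By the outcome, as a careful person would: the job done as asked, in the order asked, and still so for the second after the job is handed in, with the robot touching nothing.
It also fails if it takes over 64 s, if anything falls off the work surface, if the arm or the gripper's body presses on something with over 40 N, if the wrist force passes 120 N, or if a joint passes its speed limit or range.

## Working session

There is one attempt and no reset: what is moved stays moved. The work goes in short steps, Python scripts to look and compute and a tool call to move; the robot and the scene stay as the last step left them, time stands still between calls to the robot, and variables do not carry over. Pictures are saved under pics/ and viewed, and the job is handed in when it is done.

Besides the shell and the picture viewer there is one more tool, called after "Request:" as name(argument=value, ...), one argument or row to a line, values as JSON. servo_tool: Moves the arm, as the interface text tells. Its arguments: {"type":"object","properties":{"deltas":{"type":"array","items":{"type":"array","items":{"type":"number"}}}},"required":["deltas"]}

```bash
mkdir -p pics; cat > h.py <<'E'
import numpy as np, cv2
from plant import ctrl
from scipy.spatial.transform import Rotation as Rn
def ray(name,u,v,P=None):
    p=P or ctrl.camera_params(name)
    a=np.array([(u-p['cx'])/p['fx'],(v-p['cy'])/p['fy']]); s=a.copy()
    for _ in range(20): s=a/(1+p['k1']*(s@s))
    R=np.array(p['R']);t=np.array(p['t'])
    d=R.T@np.array([s[0],s[1],1]); return -R.T@t,d
def onz(name,u,v,z,P=None):
    o,d=ray(name,u,v,P); return o+d*(z-o[2])/d[2]
def proj(name,X,P=None):
    p=P or ctrl.camera_params(name)
    c=np.array(p['R'])@np.array(X)+np.array(p['t']); s=c[:2]/c[2]; s=s*(1+p['k1']*(s@s))
    return s[0]*p['fx']+p['cx'],s[1]*p['fy']+p['cy']
E
python3 - <<'E'
from h import *
s=ctrl.get_state()
print({k:np.round(v,3) for k,v in s.items()}); print(Rn.from_rotvec(s['orientation']).as_matrix().round(3))
for n in ['scene','side','wrist']:
    P=ctrl.camera_params(n); R=np.array(P['R']);print(n,P['fx'],P['k1'],(-R.T@np.array(P['t'])).round(3),R[2].round(3))
    cv2.imwrite(f'pics/{n}0.png',ctrl.snapshot(n))
E
```

```text
{'time': np.float64(0.0), 'joint_pos': array([-1.183,  0.092,  1.232, -0.   ,  1.82 , -0.057]), 'joint_velocities': array([-0.001,  0.   , -0.   , -0.001,  0.002,  0.   ]), 'effort': array([ 3.0000e-03, -4.4644e+01, -4.0644e+01,  7.0000e-02,  2.9000e-02,
       -0.0000e+00]), 'tool_pos': array([ 0.258, -0.541,  0.23 ]), 'orientation': array([ 0.877,  1.389, -0.875]), 'wrist_force': array([-0.449, -0.152,  0.154]), 'ft_torque': array([-0.028, -0.008,  0.022]), 'finger_gap': np.float64(0.997)}
[[-0.001  0.903  0.43 ]
 [ 0.002  0.43  -0.903]
 [-1.     0.    -0.002]]
scene 472.47005101797055 -0.09534754420127169 [ 0.948 -0.33   0.842] [-0.451  0.331 -0.829]
side 463.59693672073456 -0.033448545608143324 [0.334 0.477 0.684] [ 0.269 -0.68  -0.682]
wrist 373.7360674310805 -0.06897183319304769 [ 0.321 -0.513  0.383] [-0.226 -0.106 -0.968]
```

View pics/scene0.png

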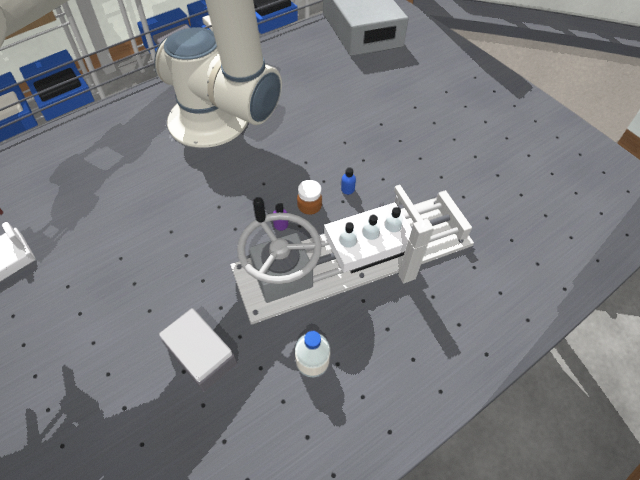

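View pics/side0.png

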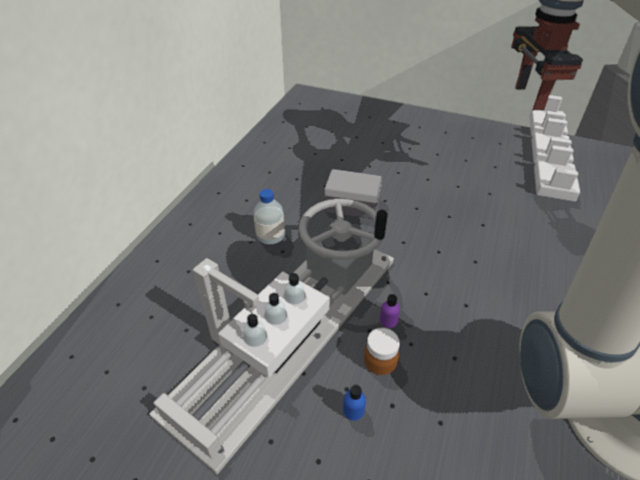

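View pics/wrist0.png

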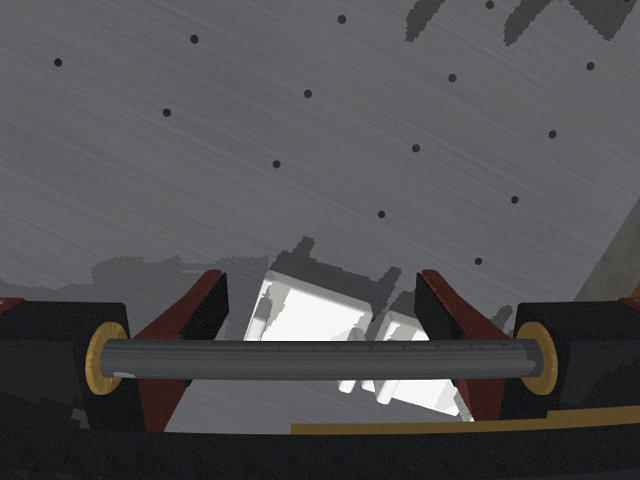

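The scene view shows the wheel at about (280,248) with the handle at (259,210). The carrier is to its right at (370,240) and the nozzle at (410,225). The side view shows the wheel at (341,229) and the handle at (381,224). I'll zoom in to measure.

```bash
python3 - <<'E'
from h import *
a=cv2.imread('pics/scene0.png')[185:305,225:345]; b=cv2.imread('pics/side0.png')[190:280,290:400]
cv2.imwrite('pics/z1.png',np.hstack([cv2.resize(a,(400,400),interpolation=cv2.INTER_CUBIC),cv2.resize(b,(400,400*90//110),interpolation=cv2.INTER_CUBIC)[:400] if 0 else cv2.copyMakeBorder(cv2.resize(b,(400,327)),0,73,0,0,cv2.BORDER_CONSTANT)]))
for n in ['scene','side']:
    im=cv2.imread(f'pics/{n}0.png')
    m=(im.max(2)<45).astype(np.uint8)
    k,l,st,c=cv2.connectedComponentsWithStats(m)
    for i in range(1,k):
        if 30<st[i,4]<1500: print(n,st[i],c[i].round(1))
E
```

```text
scene [257   0  34  15 193] [274.    7.6]
scene [364  27  32  16 349] [379.2  34.3]
scene [ 34  68  42  23 403] [54.  79.1]
scene [ 40  79  41  22 294] [60.5 89.4]
scene [254 198  11  24 206] [259.1 209.4]
scene [276 204   7   8  50] [279.2 207.6]
scene [352 253  52  20  97] [377.9 262.4]
side [536   9  41  15 302] [554.7  17.8]
side [515  27  66  48 613] [543.6  49.9]
side [513  38  23  14 117] [521.4  44.6]
side [517  65  15  24 184] [524.  76.]
side [375 210  12  30 275] [380.2 224.3]
side [290 274   8  11  64] [293.6 279.3]
side [270 294   8  11  65] [273.6 299.1]
side [388 295   9  11  82] [391.7 299.8]
side [248 315   9  12  79] [252.  320.6]
side [351 386  10  13  91] [355.5 392.3]
```

View pics/z1.png

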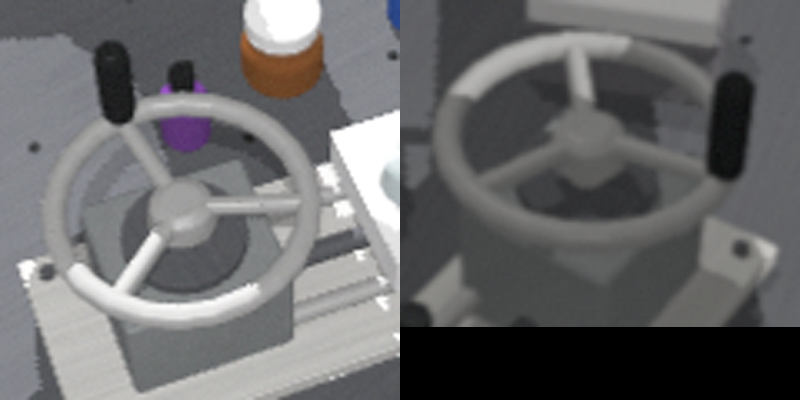

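```bash
cat >> h.py <<'E'
def tri(a,b):
    (o1,d1),(o2,d2)=a,b
    A=np.array([d1,-d2]).T; k=np.linalg.lstsq(A,o2-o1,rcond=None)[0]
    p,q=o1+d1*k[0],o2+d2*k[1]; return (p+q)/2,np.linalg.norm(p-q)
E
python3 - <<'E'
from h import *
from scipy.optimize import least_squares
S=[(55,205),(310,200),(182,103),(180,315),(270,280),(275,125),(90,275)]
D=[(447,130),(545,48),(600,41),(735,200),(585,232),(680,75),(490,205)]
for n,pts in (('scene',[(225+x/3.3333,185+y/3.3333) for x,y in S]),('side',[(290+(x-400)/3.636,190+y/3.636) for x,y in D])):
    for z in (.126,.14):
        X=np.array([onz(n,u-.3,v-.3,z)[:2] for u,v in pts])
        r=least_squares(lambda p:np.hypot(*(X-p[:2]).T)-p[2],[*X.mean(0),.07]); print(n,z,r.x.round(4),(r.fun*1e3).round(1))
print('handle mid',tri(ray('scene',259.1,209.4),ray('side',380.2,224.3)))
# handle top/bottom
print('top',tri(ray('scene',258,199),ray('side',381.5,212)))
print('hub',tri(ray('scene',225+183/3.333,185+207/3.333),ray('side',290+188/3.636,190+135/3.636)))
# vial caps: side (293.6,279.3) (273.6,299.1) (252,320.6)
im=cv2.imread('pics/scene0.png')
for (u,v),(a,b) in zip([(349,227.5),(373,220),(396,212)],[(293.6,279.3),(273.6,299.1),(252,320.6)]): print('cap',tri(ray('scene',u,v),ray('side',a,b)))
for n,u,v in (('purple','',''),): pass
print('purple cap',tri(ray('scene',279.5,207.5),ray('side',391.7,299.8)))
print('jar top',tri(ray('scene',310,188),ray('side',383,344)))
print('reagent cap',tri(ray('scene',312.5,339),ray('side',266.5,196)))
print('nozzle bracket',tri(ray('scene',417,225),ray('side',207,267)))
print('tipbox',onz('scene',196,343,.067),onz('side',354,185,.067))
print('blue cap',tri(ray('scene',349,172),ray('side',355.5,392)))
E
```

```text
scene 0.126 [ 0.5249 -0.102   0.0693] [ 1.5 -0.9 -1.7  1.8 -0.9  2.1 -1.9]
scene 0.14 [ 0.5332 -0.1065  0.068 ] [ 1.4 -0.9 -1.7  1.7 -0.9  2.1 -1.9]
side 0.126 [ 0.5209 -0.1057  0.0711] [ 2.   0.7  2.6  6.9 -5.  -6.6 -0.7]
side 0.14 [ 0.5163 -0.0911  0.0693] [ 2.   0.6  2.6  6.7 -4.8 -6.5 -0.6]
handle mid (array([ 0.45524878, -0.10129183,  0.15845762]), np.float64(0.0010473672688974707))
top (array([ 0.45501511, -0.10004887,  0.18710063]), np.float64(0.00029701001979530396))
hub (array([ 0.52564916, -0.10484342,  0.12425631]), np.float64(0.0032998012819632854))
cap (array([0.55828916, 0.03072199, 0.11372344]), np.float64(0.0014759730882709053))
cap (array([0.57059204, 0.07961172, 0.11357784]), np.float64(0.001672965614536683))
cap (array([0.58200426, 0.12878486, 0.11431396]), np.float64(0.0009443462274685287))
purple cap (array([ 0.40502779, -0.03099759,  0.06083185]), np.float64(0.001583245865604369))
jar top (array([0.39427895, 0.05516753, 0.05518222]), np.float64(0.0006534840987279065))
reagent cap (array([ 0.70063154, -0.1541085 ,  0.10683995]), np.float64(0.0009924786812195575))
nozzle bracket (array([0.65934423, 0.10369639, 0.17647659]), np.float64(0.0068563503219016405))
tipbox [ 0.57770916 -0.31519883  0.067     ] [ 0.56555589 -0.3044872   0.067     ]
blue cap (array([0.40823579, 0.15115381, 0.05931592]), np.float64(0.001354514414880183))
```

Every check on the measurements agrees:
- **Wheel axis:** about (0.525, −0.1045). The bottle caps put 240 and 140 mm along the stage at the same point.
- **Handle:** (0.455, −0.101), at radius 70 mm and height 0.158.

I'll push with the back of the closed fingers (tool +z face), turning the tool along with the wheel in two half turns. First I orient the tool in free air.

Request:
servo_tool(
  deltas=[
    [-8.5,0,0,-3,0,0,1],
    [-8.5,0,0,-3,0,0,1],
    [-8.5,0,0,-3,0,0,1],
    [-8.5,0,0,-3,0,0,1],
    [-8.5,0,0,-3,0,0,1],
    [-8.5,0,0,-3,0,0,1],
    [-8.5,0,0,-3,0,0,1],
    [-8.5,0,0,-3,0,0,1],
    [-8.5,0,0,-3,0,0,1],
    [-8.5,0,0,-3,0,0,1],
  ],
)

```text
time: 1.15
tool_pos: [0.2581, -0.5415, 0.2603]
orientation: [-0.285, 1.552, 0.286]
wrist_force: [0.1, -0.6, 0.1]
finger_gap: 0.134
```

Request:
servo_tool(
  deltas=[
    [-8.4,0,0,0,0,0,1],
    [-8.4,0,0,0,0,0,1],
    [-8.4,0,0,0,0,0,1],
    [-8.4,0,0,0,0,0,1],
    [-8.4,0,0,0,0,0,1],
    [-8.4,0,0,0,0,0,1],
    [-8.4,0,0,0,0,0,1],
    [-8.4,0,0,0,0,0,1],
    [0,0,0,0,0,0,1],
    [0,0,0,0,0,0,1],
  ],
)

```text
time: 2.15
tool_pos: [0.2764, -0.5333, 0.2601]
orientation: [-1.154, 1.251, 1.159]
wrist_force: [-0.5, -1.2, 0.5]
finger_gap: 0.003
```

```bash
cat >> h.py <<'E'
A=np.array([.5253,-.1045])
def rep(tgt=None):
    s=ctrl.get_state(); p=np.array(s['tool_pos']); M=Rn.from_rotvec(s['orientation']).as_matrix()
    print('t',round(float(s['time']),2),'tcp',p.round(4),'yaw_z',np.degrees(np.arctan2(M[1,2],M[0,2])).round(2),'xax',M[:,0].round(3),'j6',np.degrees(s['joint_pos'][5]).round(1),'F',np.round(s['wrist_force'],2),'gap',round(float(s['finger_gap']),3))
    q=M.T@np.array([*(p[:2]-A),0]); print('rel axis in tool frame y,z mm',(q[1:]*1e3).round(2))
    if tgt is not None: print('to go tool mm',(M.T@(np.array(tgt)-p)*1e3).round(1))
    return p,M
E
python3 -c "
from h import *
rep([.4535,-.141,.23])"
```

```text
t 2.15 tcp [ 0.2764 -0.5333  0.2601] yaw_z 85.81 xax [-0.008 -0.003 -1.   ] j6 -151.5 F [-0.51 -1.17  0.48] gap 0.003
rel axis in tool frame y,z mm [ 216.92 -445.82]
to go tool mm [  27.6 -148.2  404.3]
```

Request:
servo_tool(
  deltas=[
    [0,0,0,0,-15,40,1],
    [0,0,0,0,-15,40,1],
    [0,0,0,0,-15,40,1],
    [0,0,0,0,-15,40,1],
    [0,0,0,0,-15,40,1],
    [0,0,0,0,-15,40,1],
    [0,0,0,0,-15,40,1],
    [0,0,0,0,-15,40,1],
    [0,0,0,0,-15,40,1],
    [0,0,0,0,-10,30,1],
  ],
)

```text
time: 3.15
tool_pos: [0.4501, -0.1535, 0.258]
orientation: [-1.155, 1.251, 1.158]
wrist_force: [0.0, 0.1, 0.0]
finger_gap: 0.003
```

```bash
python3 -c "
from h import *
rep([.4535,-.141,.151])"
```

```text
t 3.15 tcp [ 0.4501 -0.1535  0.258 ] yaw_z 85.8 xax [-0.007 -0.003 -1.   ] j6 -108.6 F [0.03 0.12 0.  ] gap 0.003
rel axis in tool frame y,z mm [ 71.44 -54.41]
to go tool mm [106.9  -3.2  13.2]
```

Request:
servo_tool(
  deltas=[
    [-1.7,0,0,20,-1,0,1],
    [0,0,0,20,0,0,1],
    [0,0,0,20,0,0,1],
    [0,0,0,20,0,0,1],
    [0,0,0,15,0,0,1],
    [0,0,0,10,0,0,1],
    [0,0,0,0,0,0,1],
    [0,0,0,0,0,0,1],
  ],
)

```text
time: 3.95
tool_pos: [0.4501, -0.1558, 0.1535]
orientation: [-1.176, 1.237, 1.179]
wrist_force: [0.0, 0.1, 0.3]
finger_gap: 0.003
```

```bash
python3 -c "
from h import *
rep([.4535,-.141,.151])
cv2.imwrite('pics/s1.png',ctrl.snapshot('side')); cv2.imwrite('pics/w1.png',ctrl.snapshot('wrist'))"
```

```text
t 3.95 tcp [ 0.4501 -0.1558  0.1535] yaw_z 87.46 xax [-0.007 -0.004 -1.   ] j6 -110.4 F [0.02 0.06 0.32] gap 0.003
rel axis in tool frame y,z mm [ 72.85 -54.59]
to go tool mm [ 2.4 -2.8 14.9]
```

View pics/s1.png

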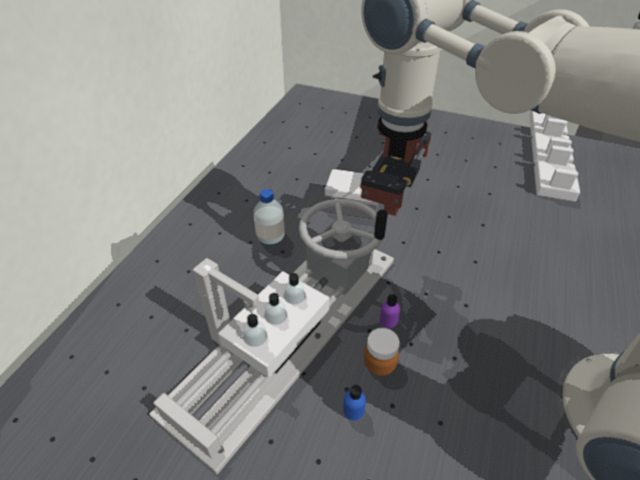

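View pics/w1.png

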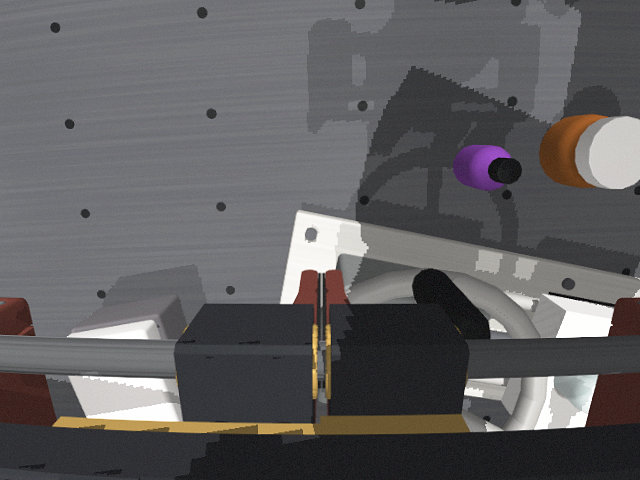

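```bash
python3 -c "
from h import *
im=cv2.imread('pics/s1.png')[130:260,330:450]; cv2.imwrite('pics/z2.png',cv2.resize(im,None,fx=4.6,fy=4.6,interpolation=cv2.INTER_CUBIC))
p=np.array([.4501,-.1558,0])
for z in (.1455,.165,.19,.205,.2235,.26): print(z,[round((a-b)*4.6) for a,b in zip(proj('side',p+[0,0,z]),(330,130))])"
```

```text
0.1455 [279, 375]
0.165 [285, 336]
0.19 [292, 285]
0.205 [296, 253]
0.2235 [302, 212]
0.26 [314, 128]
```

View pics/z2.png

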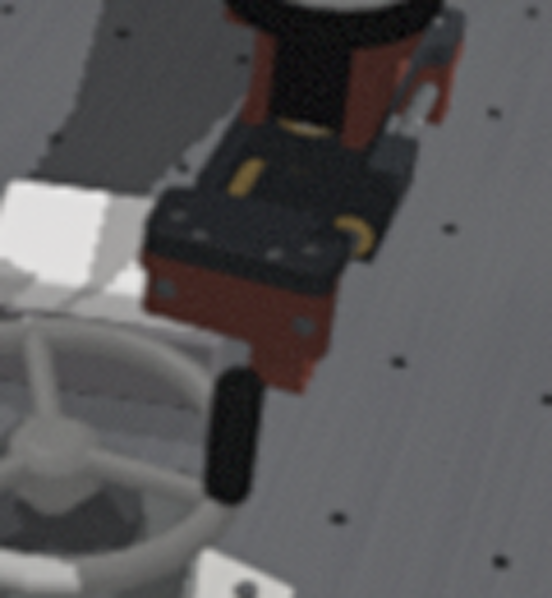

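```bash
python3 -c "
from h import *
p,M=rep()
def t(n,w,z):
    X,e=tri(ray('wrist',*w),ray('side',330+z[0]/4.6,130+z[1]/4.6)); print(n,X.round(4),'err',round(e*1e3,1),'tool',(M.T@(X-p)*1e3).round(1))
t('blk lower',(440,305),(335,295))
t('blk up',(468,345),(345,250))
t('tip',(342,271),(300,390))
t('tipb',(330,271),(300,390))
t('red lower right?',(468,345),(335,295))
im=cv2.imread('pics/w1.png')[240:440,160:490]; cv2.imwrite('pics/z3.png',cv2.resize(im,None,fx=2.4,fy=2.4,interpolation=cv2.INTER_CUBIC))
"
```

```text
t 4.05 tcp [ 0.4504 -0.1559  0.1541] yaw_z 87.46 xax [-0.006 -0.004 -1.   ] j6 -110.4 F [0.34 1.16 0.01] gap 0.007
rel axis in tool frame y,z mm [ 72.55 -54.62]
blk lower [ 0.4281 -0.123   0.2156] err 0.6 tool [-61.5  24.1  31.6]
blk up [ 0.4276 -0.123   0.2361] err 0.5 tool [-82.   24.7  31.5]
tip [ 0.44   -0.1464  0.1491] err 0.8 tool [ 5.  10.8  9. ]
tipb [ 0.4411 -0.1517  0.1446] err 1.2 tool [9.5 9.5 3.8]
red lower right? [ 0.4311 -0.1174  0.2228] err 8.6 tool [-68.7  21.4  37.3]
```

View pics/z3.png

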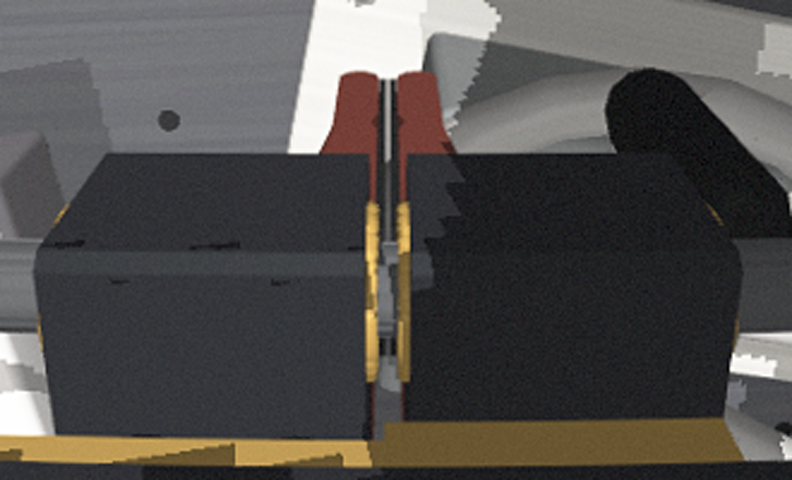

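Request:
servo_tool(
  deltas=[
    [0,0,0,-4,-2.5,8,1],
    [0,0,0,-4,0,8,1],
    [0,0,0,0,0,6,1],
    [0,0,0,0,0,4,1],
    [0,0,0,0,0,2,1],
    [0,0,0,0,0,0,1],
  ],
)

```text
time: 4.65
tool_pos: [0.4537, -0.1273, 0.1606]
orientation: [-1.176, 1.237, 1.181]
wrist_force: [0.3, 0.7, 0.2]
finger_gap: 0.007
```

```bash
python3 -c "
from h import *
rep()
cv2.imwrite('pics/w2.png',ctrl.snapshot('wrist')[240:440,160:490])"
```

```text
t 4.65 tcp [ 0.4537 -0.1273  0.1606] yaw_z 87.51 xax [-0.007 -0.003 -1.   ] j6 -107.1 F [0.31 0.72 0.2 ] gap 0.007
rel axis in tool frame y,z mm [ 70.54 -25.9 ]
```

View pics/w2.png

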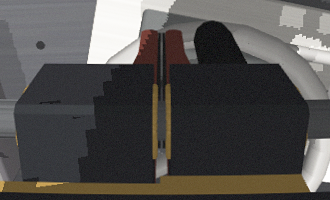

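Request:
servo_tool(
  deltas=[
    [0,0,0,0,0,2.5,1],
    [0,0,0,0,0,2.5,1],
    [3,0,0,0,1,3.7,1],
    [6,0,0,0,1.8,7.4,1],
    [6,0,0,0,1.8,7.4,1],
    [6,0,0,0,1.8,7.4,1],
  ],
)

```text
time: 5.3
tool_pos: [0.452, -0.0966, 0.1606]
orientation: [-0.898, 1.387, 0.899]
wrist_force: [-0.6, -3.3, -0.4]
finger_gap: 0.004
```

```bash
python3 -c "
from h import *
rep()
cv2.imwrite('pics/w3.png',ctrl.snapshot('wrist'))"
```

```text
t 5.3 tcp [ 0.452  -0.0966  0.1606] yaw_z 66.16 xax [-0.008 -0.005 -1.   ] j6 -82.2 F [-0.64 -3.29 -0.42] gap 0.004
rel axis in tool frame y,z mm [ 70.25 -22.39]
```

View pics/w3.png

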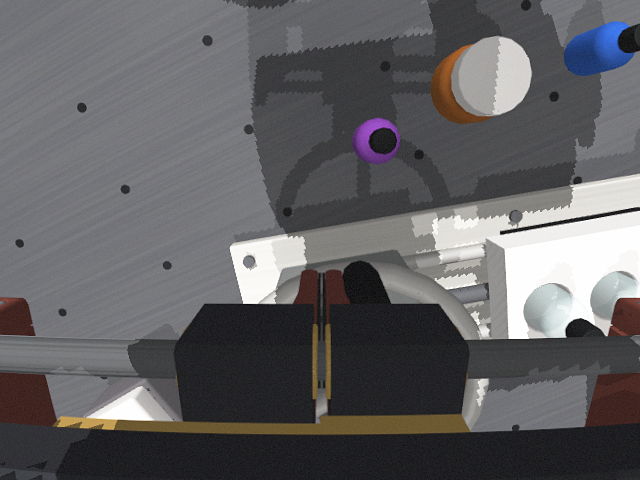

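Request:
servo_tool(
  deltas=[
    [6,0,0,0,1.8,7.4,1],
    [6,0,0,0,1.8,7.4,1],
    [6,0,0,0,1.8,7.4,1],
    [6,0,0,0,1.8,7.4,1],
    [6,0,0,0,1.8,7.4,1],
    [6,0,0,0,1.8,7.4,1],
  ],
)

```text
time: 5.95
tool_pos: [0.4709, -0.0555, 0.1605]
orientation: [-0.417, 1.54, 0.414]
wrist_force: [-2.6, -1.7, 1.3]
finger_gap: 0.006
```

```bash
python3 -c "
from h import *
rep()"
```

```text
t 5.95 tcp [ 0.4709 -0.0555  0.1605] yaw_z 30.32 xax [-0.008 -0.004 -1.   ] j6 -41.0 F [-2.57 -1.73  1.31] gap 0.006
rel axis in tool frame y,z mm [ 69.7 -22.2]
```

Radius and force are steady, so I carry on.

Request:
servo_tool(
  deltas=[
    [6,0,0,0,1.8,7.4,1],
    [6,0,0,0,1.8,7.4,1],
    [6,0,0,0,1.8,7.4,1],
    [6,0,0,0,1.8,7.4,1],
    [6,0,0,0,1.8,7.4,1],
    [6,0,0,0,1.8,7.4,1],
    [6,0,0,0,1.8,7.4,1],
    [6,0,0,0,1.8,7.4,1],
    [6,0,0,0,1.8,7.4,1],
    [6,0,0,0,1.8,7.4,1],
  ],
)

```text
time: 6.95
tool_pos: [0.5408, -0.0337, 0.1603]
orientation: [0.402, 1.539, -0.409]
wrist_force: [-2.7, 1.8, 2.8]
finger_gap: 0.004
```

```bash
python3 -c "
from h import *
rep()
cv2.imwrite('pics/c4.png',ctrl.snapshot('scene'))"
```

```text
t 6.95 tcp [ 0.5408 -0.0337  0.1603] yaw_z -29.64 xax [-0.007 -0.003 -1.   ] j6 22.6 F [-2.68  1.77  2.77] gap 0.004
rel axis in tool frame y,z mm [ 69.24 -21.54]
```

View pics/c4.png

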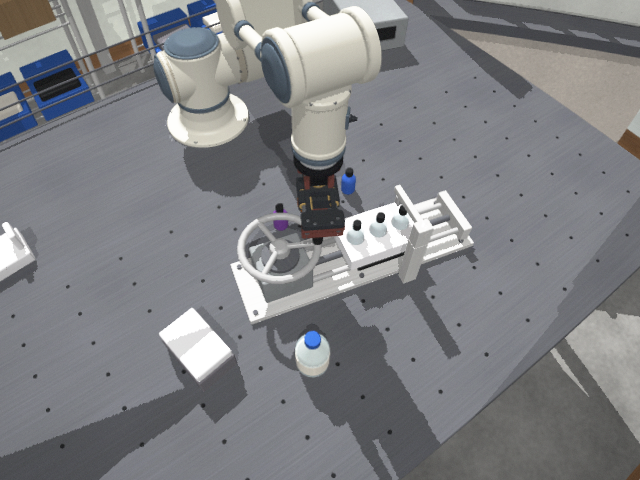

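The wheel turns, with the handle now at (318,238), and the carrier advances.

Request:
servo_tool(
  deltas=[
    [6,0,0,0,1.8,7.4,1],
    [6,0,0,0,1.8,7.4,1],
    [6,0,0,0,1.8,7.4,1],
    [6,0,0,0,1.8,7.4,1],
    [6,0,0,0,1.8,7.4,1],
    [6,0,0,0,1.8,7.4,1],
    [6,0,0,0,1.8,7.4,1],
    [6,0,0,0,1.8,7.4,1],
    [6,0,0,0,1.8,7.4,1],
    [6,0,0,0,1.8,7.4,1],
  ],
)

```text
time: 8.0
tool_pos: [0.5943, -0.083, 0.1598]
orientation: [1.198, 1.217, -1.209]
wrist_force: [1.2, 2.8, 1.6]
finger_gap: 0.007
```

```bash
python3 -c "
from h import *
rep()"
```

```text
t 8.0 tcp [ 0.5943 -0.083   0.1598] yaw_z -89.51 xax [-0.007 -0.002 -1.   ] j6 78.4 F [1.16 2.81 1.59] gap 0.007
rel axis in tool frame y,z mm [ 69.2  -20.94]
```

Half a turn is done. Next I back off, lift, turn the tool half round and come down behind the handle again, to push with the other finger's back.

Request:
servo_tool(
  deltas=[
    [0,0,0,0,0,-6,1],
    [0,0,0,0,0,-6,1],
    [0,0,0,-15,0,0,1],
    [0,0,0,-20,0,0,1],
    [0,0,0,-20,0,0,1],
    [-8.5,0,0,0,0,0,1],
    [-8.5,0,0,0,0,0,1],
    [-8.5,0,0,0,0,0,1],
    [-8.5,0,0,0,0,0,1],
    [-8.5,0,0,0,0,0,1],
  ],
)

```text
time: 9.0
tool_pos: [0.5944, -0.0708, 0.216]
orientation: [0.63, 1.48, -0.639]
wrist_force: [-1.1, -0.1, -0.3]
finger_gap: 0.003
```

Request:
servo_tool(
  deltas=[
    [-8.5,0,0,0,0,0,1],
    [-8.5,0,0,0,0,0,1],
    [-8.5,0,0,0,0,0,1],
    [-8.5,0,0,0,0,0,1],
    [-8.5,0,0,0,0,0,1],
    [-8.5,0,0,0,0,0,1],
    [-8.5,0,0,0,0,0,1],
    [-8.5,0,0,0,0,0,1],
    [-8.5,0,0,0,0,0,1],
    [-8.5,0,0,0,0,0,1],
  ],
)

```text
time: 10.0
tool_pos: [0.5944, -0.0709, 0.216]
orientation: [-0.528, 1.513, 0.525]
wrist_force: [-0.2, -0.9, 1.0]
finger_gap: 0.01
```

Request:
servo_tool(
  deltas=[
    [-8.5,0,0,0,0,0,1],
    [-8.5,0,0,0,0,0,1],
    [-8.5,0,0,0,0,0,1],
    [-8.5,0,0,0,0,0,1],
    [-8.5,0,0,0,0,0,1],
    [-8,0,0,0,0,0,1],
    [0,0,0,0,0,0,1],
  ],
)

```text
time: 10.7
tool_pos: [0.5944, -0.0709, 0.2159]
orientation: [-1.192, 1.227, 1.195]
wrist_force: [0.2, 0.4, 0.2]
finger_gap: 0.007
```

```bash
python3 -c "
from h import *
rep()
cv2.imwrite('pics/w5.png',ctrl.snapshot('wrist'));cv2.imwrite('pics/s5.png',ctrl.snapshot('side'))"
```

```text
t 10.7 tcp [ 0.5944 -0.0709  0.2159] yaw_z 88.68 xax [-0.006 -0.004 -1.   ] j6 -98.6 F [0.2  0.39 0.25] gap 0.007
rel axis in tool frame y,z mm [-68.31  35.2 ]
```

View pics/s5.png

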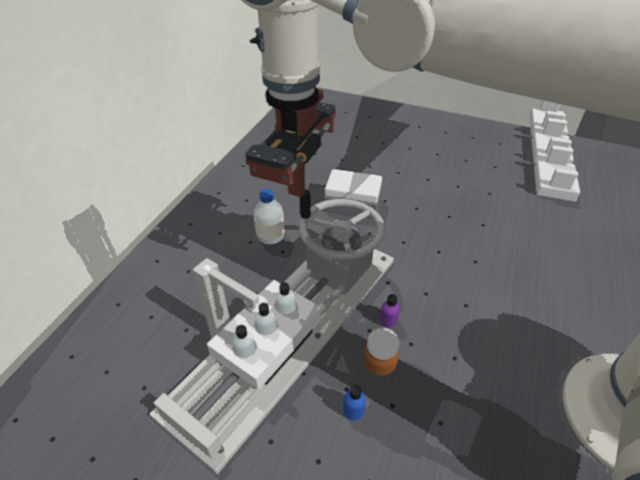

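View pics/w5.png

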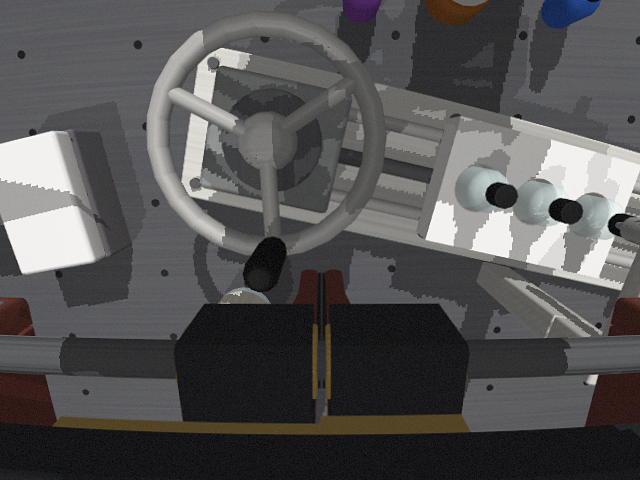

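Request:
servo_tool(
  deltas=[
    [0,0,0,20,-1,0,1],
    [0,0,0,20,-1,0,1],
    [0,0,0,15,0,0,1],
    [0,0,0,0,0,-4,1],
    [0,0,0,0,0,-4,1],
    [0,0,0,0,0,-3,1],
    [0,0,0,0,0,-2,1],
    [0,0,0,0,0,0,1],
  ],
)

```text
time: 11.6
tool_pos: [0.596, -0.0847, 0.1608]
orientation: [-1.189, 1.228, 1.191]
wrist_force: [0.3, 1.3, 0.4]
finger_gap: 0.006
```

```bash
python3 -c "
from h import *
rep()"
```

```text
t 11.6 tcp [ 0.596  -0.0847  0.1608] yaw_z 88.44 xax [-0.005 -0.003 -1.   ] j6 -99.7 F [0.34 1.29 0.41] gap 0.006
rel axis in tool frame y,z mm [-70.18  21.67]
```

Request:
servo_tool(
  deltas=[
    [6,0,0,0,-1.8,-7.4,1],
    [6,0,0,0,-1.8,-7.4,1],
    [6,0,0,0,-1.8,-7.4,1],
    [6,0,0,0,-1.8,-7.4,1],
    [6,0,0,0,-1.8,-7.4,1],
    [6,0,0,0,-1.8,-7.4,1],
    [6,0,0,0,-1.8,-7.4,1],
    [6,0,0,0,-1.8,-7.4,1],
    [6,0,0,0,-1.8,-7.4,1],
    [6,0,0,0,-1.8,-7.4,1],
  ],
)

```text
time: 12.6
tool_pos: [0.5776, -0.1549, 0.1607]
orientation: [-0.389, 1.542, 0.385]
wrist_force: [2.4, 1.4, -0.1]
finger_gap: 0.003
```

```bash
python3 -c "
from h import *
rep()"
```

```text
t 12.6 tcp [ 0.5776 -0.1549  0.1607] yaw_z 28.24 xax [-0.005 -0.004 -1.   ] j6 -46.4 F [ 2.43  1.43 -0.07] gap 0.003
rel axis in tool frame y,z mm [-69.1   22.22]
```

Request:
servo_tool(
  deltas=[
    [6,0,0,0,-1.8,-7.4,1],
    [6,0,0,0,-1.8,-7.4,1],
    [6,0,0,0,-1.8,-7.4,1],
    [6,0,0,0,-1.8,-7.4,1],
    [6,0,0,0,-1.8,-7.4,1],
    [6,0,0,0,-1.8,-7.4,1],
    [6,0,0,0,-1.8,-7.4,1],
    [6,0,0,0,-1.8,-7.4,1],
    [6,0,0,0,-1.8,-7.4,1],
    [6,0,0,0,-1.8,-7.4,1],
  ],
)

```text
time: 13.6
tool_pos: [0.5069, -0.1744, 0.1609]
orientation: [0.43, 1.531, -0.44]
wrist_force: [1.8, -0.7, -1.9]
finger_gap: 0.004
```

```bash
python3 -c "
from h import *
rep()"
```

```text
t 13.6 tcp [ 0.5069 -0.1744  0.1609] yaw_z -31.81 xax [-0.006 -0.005 -1.   ] j6 9.4 F [ 1.85 -0.73 -1.89] gap 0.004
rel axis in tool frame y,z mm [-69.08  21.15]
```

Request:
servo_tool(
  deltas=[
    [6,0,0,0,-1.8,-7.4,1],
    [6,0,0,0,-1.8,-7.4,1],
    [6,0,0,0,-1.8,-7.4,1],
    [6,0,0,0,-1.8,-7.4,1],
    [6,0,0,0,-1.8,-7.4,1],
    [6,0,0,0,-1.8,-7.4,1],
    [6,0,0,0,-1.8,-7.4,1],
    [6,0,0,0,-1.8,-7.4,1],
    [0,0,0,0,0,0,1],
  ],
)

```text
time: 14.5
tool_pos: [0.4605, -0.1364, 0.1613]
orientation: [1.068, 1.292, -1.08]
wrist_force: [-0.7, -0.4, 0.5]
finger_gap: 0.005
```

```bash
python3 -c "
from h import *
rep()
for n in ('scene','side','wrist'): cv2.imwrite(f'pics/{n}6.png',ctrl.snapshot(n))"
```

```text
t 14.5 tcp [ 0.4605 -0.1364  0.1613] yaw_z -79.57 xax [-0.006 -0.004 -1.   ] j6 59.2 F [-0.75 -0.42  0.54] gap 0.005
rel axis in tool frame y,z mm [-69.53  19.66]
```

View pics/scene6.png

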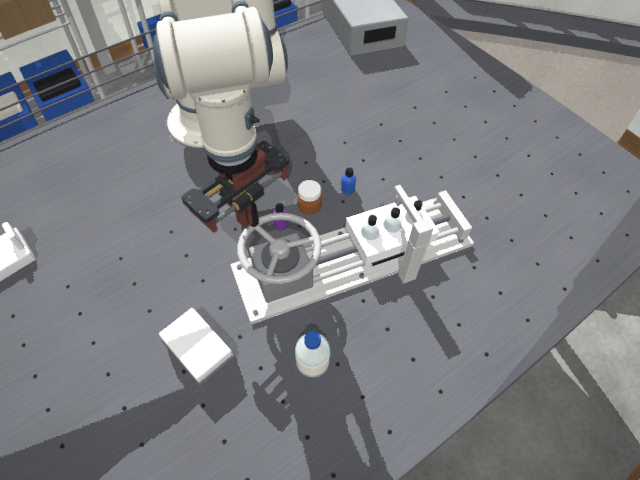

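View pics/side6.png

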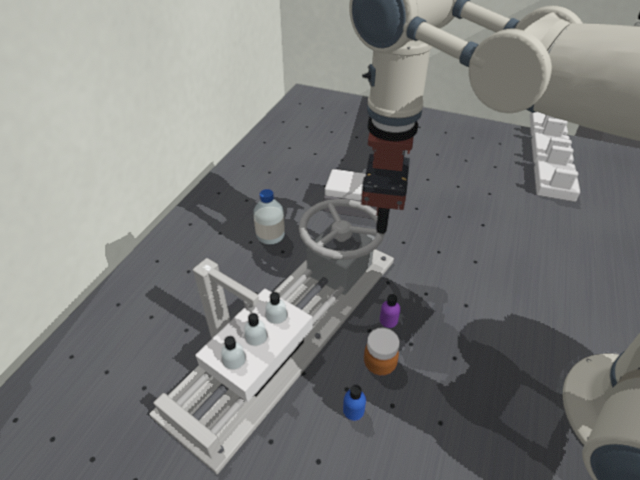

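About 13° remains. I'll push 8° more, then back off and up to measure the handle clearly.

Request:
servo_tool(
  deltas=[
    [4,0,0,0,-1.2,-4.9,1],
    [4,0,0,0,-1.2,-4.9,1],
    [0,0,0,0,0,0,1],
    [0,0,0,0,0,10,1],
    [0,0,0,0,0,15,1],
    [0,0,0,0,0,30,1],
    [0,0,0,0,0,40,1],
    [0,0,0,0,0,40,1],
    [0,0,0,0,0,0,1],
  ],
)

```text
time: 15.55
tool_pos: [0.4616, -0.2673, 0.1602]
orientation: [1.173, 1.231, -1.189]
wrist_force: [-0.7, 1.1, 0.5]
finger_gap: 0.004
```

```bash
python3 - <<'E'
from h import *
rep()
for n in ('scene','side'):
    im=ctrl.snapshot(n); cv2.imwrite(f'pics/{n}7.png',im)
    m=(im.max(2)<45).astype(np.uint8)
    k,l,st,c=cv2.connectedComponentsWithStats(m)
    for i in range(1,k):
        if 40<st[i,4]<1500 and 240<c[i][0]<430 and 170<c[i][1]<330: print(n,st[i],c[i].round(1))
E
```

```text
t 15.55 tcp [ 0.4616 -0.2673  0.1602] yaw_z -87.75 xax [-0.009 -0.004 -1.   ] j6 54.3 F [-0.72  1.13  0.49] gap 0.004
rel axis in tool frame y,z mm [-69.99 160.14]
scene [251 200  11  24 198] [256.1 211.3]
scene [276 204   7   8  48] [279.2 207.8]
scene [373 253  31  12  57] [388.8 258.5]
side [376 208  12  29 277] [381.4 221.8]
side [271 293   8  12  52] [274.4 299.5]
side [387 294  11  12  94] [391.7 299.2]
side [249 315   8  11  68] [252.5 320.6]
```

View pics/scene7.png

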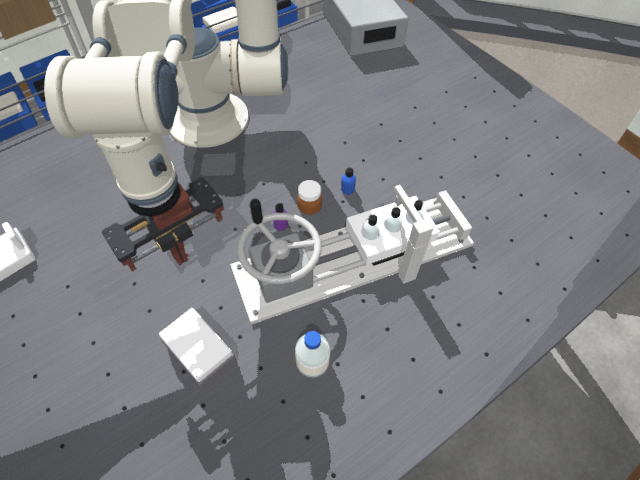

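View pics/side7.png

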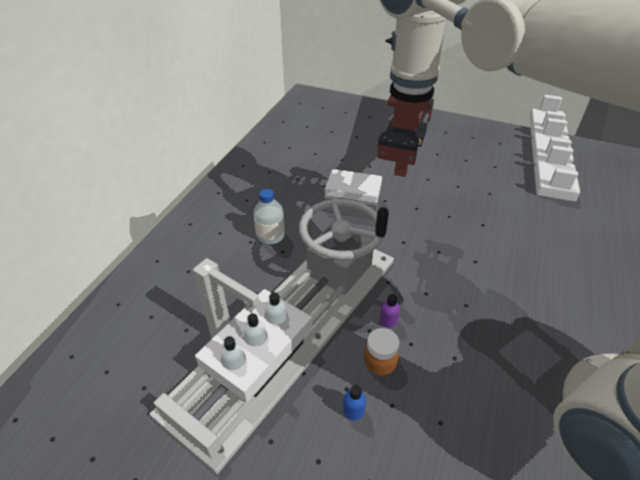

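```bash
python3 - <<'E'
from h import *
for a,b in (((259.1,209.4),(380.2,224.3)),((256.1,211.3),(381.4,221.8))):
    X,e=tri(ray('scene',*a),ray('side',*b)); d=X[:2]-A; print(X.round(4),e.round(4),'r',np.hypot(*d).round(4),'th',np.degrees(np.arctan2(d[1],d[0])).round(1))
# expected pixel shift per deg
for n,z in (('scene',.158),('side',.158)):
    for th in (177.2,180.2,183.2):
        t=np.radians(th); print(n,th,np.round(proj(n,[*(A+.07*np.array([np.cos(t),np.sin(t)])),z]),1))
# caps
def caps(n):
    im=cv2.imread(f'pics/{n}.png'); m=(im.max(2)<60).astype(np.uint8)
    k,l,st,c=cv2.connectedComponentsWithStats(m)
    return [(c[i].round(1),st[i,4]) for i in range(1,k) if 30<st[i,4]<250]
for n in('scene0','scene7','side0','side7'): print(n,[x for x in caps(n) if 340<x[0][0]<440 and 190<x[0][1]<250 or 220<x[0][0]<310 and 260<x[0][1]<360])
E
```

```text
[ 0.4552 -0.1013  0.1585] 0.001 r 0.0701 th 177.4
[ 0.4554 -0.1081  0.1583] 0.0016 r 0.07 th -177.0
scene 177.2 [259.  209.4]
scene 180.2 [257.3 210.3]
scene 183.2 [255.6 211.2]
side 177.2 [379.8 224.7]
side 180.2 [380.4 223.4]
side 183.2 [381. 222.]
scene0 [(array([395.8, 212.3]), np.int32(62)), (array([372.9, 219.9]), np.int32(58)), (array([349.2, 227.6]), np.int32(55))]
scene7 [(array([418. , 204.7]), np.int32(51)), (array([395.5, 212.6]), np.int32(63)), (array([372.6, 220. ]), np.int32(58))]
side0 [(array([351.9, 218.7]), np.int32(121)), (array([345.3, 244.3]), np.int32(237)), (array([293.3, 278.6]), np.int32(86)), (array([273.5, 299. ]), np.int32(83)), (array([252. , 320.5]), np.int32(94)), (array([296.2, 348.3]), np.int32(61))]
side7 [(array([345.9, 244.3]), np.int32(225)), (array([273.9, 298.4]), np.int32(93)), (array([252.5, 320. ]), np.int32(90)), (array([229.2, 343.2]), np.int32(104))]
```

The handle stands about 5.6° short at 183°, having started at 177.4°. The bottle caps have advanced almost exactly one pocket. I'll give a small, slow extra push and re-measure.

Request:
servo_tool(
  deltas=[
    [0,0,0,0,0,-30,1],
    [0,0,0,0,0,-40,1],
    [0,0,0,0,0,-30,1],
    [0,0,0,0,0,-20,1],
    [0,0,0,0,0,-8,1],
    [0,0,0,0,0,-5,1],
    [0,0,0,0,0,-4,1],
    [0,0,0,0,0,-3,1],
    [0,0,0,0,0,-2,1],
    [0,0,0,0,0,0,1],
  ],
)

```text
time: 16.65
tool_pos: [0.4566, -0.1207, 0.1608]
orientation: [1.172, 1.232, -1.185]
wrist_force: [-0.1, -2.0, 1.7]
finger_gap: 0.006
```

```bash
python3 - <<'E'
from h import *
rep()
im=ctrl.snapshot('side'); cv2.imwrite('pics/side8.png',im)
m=(im.max(2)<45).astype(np.uint8)
k,l,st,c=cv2.connectedComponentsWithStats(m)
for i in range(1,k):
  if 40<st[i,4]<1500 and 340<c[i][0]<430 and 170<c[i][1]<330: print(st[i],c[i].round(1))
cv2.imwrite('pics/z8.png',cv2.resize(im[150:270,320:440],None,fx=4,fy=4))
E
```

```text
t 16.65 tcp [ 0.4566 -0.1207  0.1608] yaw_z -87.56 xax [-0.007 -0.004 -1.   ] j6 68.8 F [-0.08 -1.99  1.66] gap 0.006
rel axis in tool frame y,z mm [-69.36  13.28]
[ 355  158   55   46 1047] [383.7 185.3]
[375 215  13  25 244] [380.1 226.2]
[387 294  11  12  95] [391.7 299.3]
```

View pics/z8.png

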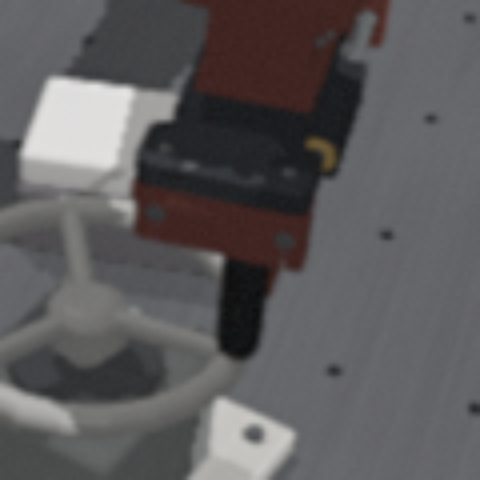

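Request:
servo_tool(
  deltas=[
    [0,0,0,0,0,6,1],
    [0,0,0,0,0,14,1],
    [0,0,0,0,0,30,1],
    [0,0,0,0,0,40,1],
    [0,0,0,0,0,40,1],
    [0,0,0,0,0,0,1],
  ],
)

```text
time: 17.3
tool_pos: [0.4612, -0.2548, 0.1601]
orientation: [1.174, 1.231, -1.189]
wrist_force: [-0.4, 0.7, -0.4]
finger_gap: 0.004
```

```bash
cat > m.py <<'E'
from h import *
rep()
C={}
for n in ('scene','side'):
    for tag in ('0','9'):
        if tag=='9':
            im=ctrl.snapshot(n); cv2.imwrite(f'pics/{n}9.png',im)
        else: im=cv2.imread(f'pics/{n}0.png')
        x0,y0,x1,y1={'scene':(240,190,272,228),'side':(362,200,398,248)}[n]
        for T in (45,60):
            m=(im[y0:y1,x0:x1].max(2)<T).astype(np.uint8)
            k,l,st,c=cv2.connectedComponentsWithStats(m); i=1+np.argmax(st[1:,4]); C[n,tag,T]=c[i]+[x0,y0]; print(n,tag,T,st[i],C[n,tag,T].round(2))
for T in (45,60):
  for tag in '09':
    X,e=tri(ray('scene',*C['scene',tag,T]),ray('side',*C['side',tag,T])); d=X[:2]-A; print(T,tag,X.round(4),e.round(4),np.hypot(*d).round(4),np.degrees(np.arctan2(d[1],d[0])).round(2))
E
python3 m.py
```

```text
t 17.3 tcp [ 0.4612 -0.2548  0.1601] yaw_z -87.81 xax [-0.009 -0.004 -1.   ] j6 55.4 F [-0.44  0.71 -0.43] gap 0.004
rel axis in tool frame y,z mm [-69.83 147.74]
scene 0 45 [ 14   8  11  24 206] [259.13 209.39]
scene 0 60 [ 13   7  12  25 227] [259.04 209.  ]
scene 9 45 [ 14   8  11  24 202] [259.16 209.49]
scene 9 60 [ 14   8  11  24 217] [259.08 209.35]
side 0 45 [ 13  10  12  30 275] [380.25 224.31]
side 0 60 [ 12  10  14  30 302] [380.31 224.22]
side 9 45 [ 13  10  12  30 280] [380.27 224.23]
side 9 60 [ 12  10  13  30 306] [380.26 224.36]
45 0 [ 0.4552 -0.1013  0.1585] 0.0012 0.0702 177.35
45 9 [ 0.4553 -0.1014  0.1584] 0.0014 0.0701 177.43
60 0 [ 0.4549 -0.101   0.159 ] 0.0008 0.0705 177.18
60 9 [ 0.4551 -0.1012  0.1584] 0.001 0.0703 177.34
```

The handle stands back at its start angle to within about 0.2°. I'll lift clear and take a last look.

Request:
servo_tool(
  deltas=[
    [0,0,0,-20,0,10,1],
    [0,0,0,-30,0,20,1],
    [0,0,0,-30,0,20,1],
    [0,0,0,-20,0,10,1],
    [0,0,0,0,0,0,1],
    [0,0,0,0,0,0,1],
  ],
)

```text
time: 18.0
tool_pos: [0.4656, -0.309, 0.2608]
orientation: [1.171, 1.233, -1.183]
wrist_force: [0.2, -0.4, -0.4]
finger_gap: 0.005
```

```bash
python3 m.py | tail -4; python3 - <<'E'
from h import *
a=cv2.imread('pics/scene0.png'); b=cv2.imread('pics/scene9.png'); 
cv2.imwrite('pics/cmp.png',np.vstack([a[150:400,150:490],b[150:400,150:490]]))
E
```

```text
45 0 [ 0.4552 -0.1013  0.1585] 0.0012 0.0702 177.35
45 9 [ 0.4554 -0.1014  0.1583] 0.0014 0.07 177.46
60 0 [ 0.4549 -0.101   0.159 ] 0.0008 0.0705 177.18
60 9 [ 0.4552 -0.1014  0.1586] 0.0012 0.0701 177.49
```

View pics/cmp.png

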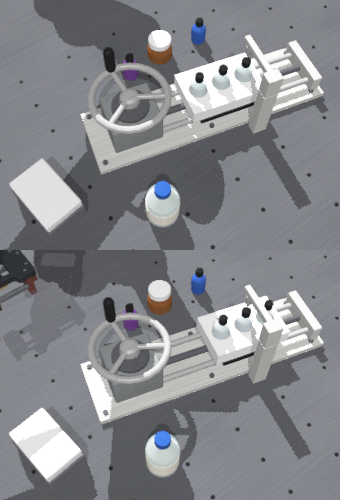

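The before and after views match. The handle is in the same place, the carrier has moved on by one pocket with its bottles standing, and everything else is where it was. I'm handing in.

```bash
python3 -c "
from plant import ctrl
print(ctrl.hand_in())"
```

```text
the job is handed in; nothing more can be done
None
```

I pushed the hand wheel clockwise through one full turn with the backs of the closed fingers, without gripping the handle, and handed in the job at about 18 s.

- **How it went:** I did two half turns, lifting and turning the tool in between, then one small extra push. Before that push, the handle measured about 5.6° short.
- **Handle:** at the last check it stood at 177.5°, against 177.2–177.4° at the start. That is agreement to about 0.1–0.3°, close to what the cameras can resolve.
- **Carrier:** measured just before the last 5.6° push, the bottle caps were already within about 1 pixel of one pocket (50 mm) further along. I did not measure them again afterwards. In the last picture the middle bottle is at the nozzle and all three stand in their pockets.
- **Surroundings:** the reagent bottle, tip box, jar and the blue and purple look-alikes looked unmoved in the before and after pictures.
- **Forces and clearance:** in the readings I took, the wrist force stayed at or below about 4.3 N. The arm finished above and well clear of the wheel.

No check failed. One thing I could not explain: the tool backed off a few millimetres further than I had commanded after contact. Measuring the handle with the cameras took care of that.

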